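# Set the gap and feel it with the setting blade

### The arm

A 6-joint arm with a two-finger parallel gripper is mounted at the origin on the work surface. World frame = base frame: x ahead of the robot, y to its left, z up, the work surface at z = 0. Lengths are in m, angles in rad, forces in N, time in s.
With the tool pointing down it reaches from about 0.35 to 0.775 m from the base axis. Payload 5.5 kg.
Tool frame: the origin (TCP) lies between the finger pads, 19 mm behind the fingertips; this is the grasp point; z points along the fingers, y is the line along which they close (so a half turn about z gives the same grasp; the last joint's range is limited). The gripper opens to 85 mm and grips with 20 to 120 N. Pads are 22 mm wide; open, the fingers measure 114 mm over their backs; the gripper's body (76 mm by 85 mm) begins 54 mm behind the grasp point. The pads swing forward as they close: fully open they stand 13 mm farther back than shut.
Start: joints at [1.02, 0.313, 0.046, 1.304, 0, 1.431], TCP at [0.23, 0.527, 0.25] pointing down, gripper open.
Joint ranges: [-2.76, 2.76], [-0.86, 1.69], [-1.03, 1.26], [-2.2, 2.34], [-1.47, 1.5], [-3.14, 3.14]. Speed limits (rad/s): [2.57, 2.57, 3.14, 3.14, 3.14, 3.14].

### API

Orientations are given as a unit quaternion [w, x, y, z].
In Python, from workcell import env gives the robot as it stands.
- The arm moves only by the tool carry_out, never from a script. Its argument "increments" is a list that holds one entry, the list of rows, each a list of 6 numbers: the shift along the tool's x, y, z each as a share of 50 cm, from -1 to 1, then the turn, a rotation vector about the tool's x, y, z each as a share of 2 pi rad, from -1 to 1. In form: [[[x, y, z, ax, ay, az], ...]]. A call has 1 to 5 rows; each row is the pose to reach, as a shift and turn from the pose commanded when the call began, along the tool's axes at that moment, turning the shorter way round; what a row does not reach only later rows make up. A row lasts 1/8 s, in which the tool goes at most 62.5 mm and 10.7 degrees, less where a joint would pass 70% of its speed; a pose out of reach is approached as far as the arm can. A call with a number of a shift or a turn outside -1 to 1 is refused whole. A call with a gripper value outside its range is refused whole. "jaw" is the closure, from 0 (fully open) to 1 (shut), set as the call begins (left out, the last holds). The fingers move at their own pace and stop on an object; "squeeze" is the grip in N (left out, the last holds). Time passes only in rows, so rows that repeat a pose let the fingers close. It gives the time, the measured TCP pose, the force, the opening and the grip force at its end, in the units of the state.
- env.get_state(): the state, without advancing time (a new reading comes with each control period).
- env.read_camera(name): name is "scene" or "top" or "wrist"; returns a dict with "frame" (384x512x3 uint8, blue, green, red), "z_map" (384x512 float32, m along the optical axis (not along the pixel's ray), 0 where there is no reading), "intrinsics" (3x3 intrinsics, pixels), "R" (3x3) and "t" (3): a world point X has camera coordinates R X + t; the wrist camera has in their place "T_tool_cam" (4x4, takes a point from camera to tool coordinates, whose origin is the TCP and whose axes are the flange's). Camera axes: x right, y down, z forward; pixel columns grow to the right and rows downward; lengths in m; the calibration is good to about 2 mm. A picture is of the moment at which its call begins: read the wrist's pose just before it.
- env.hand_in(): hands the job in; it is judged then, once.
Trained networks look in the newest picture that a camera, given by its name, has taken for a name from the list of things; names that differ only in an ending like _2 or _b are one class to them, and where a whole thing is asked for, a point or a joint stands for the part that bears it (a point fixed in the world has none). Each returns a list of dicts, best first, with "score" (0 to 1); they miss things now and then, are a little off and sometimes report something else, mostly with a low value. They report only what shows in the picture. A call takes as long as a camera call. They do not tell look-alikes from the thing itself.
- env.find_in(camera, name): "position" ([x, y, z] in m, in world coordinates, good to about 4 mm: the middle of the surface that is visible of it).
The state is a dict: "clock": time; "joint_pos": joint angles; "qvel": joint speeds; "tau": joint torques, N m; "tcp_pos": TCP position; "orientation": TCP orientation; "wrist_force": force on the tool from outside, world axes, zero at the start; "ft_torque": the same for the moment, N m; "finger_gap": finger opening in m; "grip_force": force on a finger pad.
Only numpy, scipy, OpenCV 4.12 (cv2) and the standard library are available. Lean on these libraries where they do the work, as an engineer would, in place of code of your own. Each camera call takes 0.05 s, during which the arm holds its last target. There are 200 camera calls.

### The job

On the gap fixture, turn the black knob clockwise (seen from above) until it clicks over into its next detent, which closes the two steel plates to their set gap. Then take the setting blade from the stand, slide it down between the two plates until it drags snugly on both with its tip a little over half-way down the plates (not pushed out below them), and hold it there: finish with the blade still gripped at that depth. Leave the vial, gauge block and dish alone.

Things in the scene. Friction and masses are not known exactly. Their poses are not given: they have to be found in the camera images.
- fixture: Gap fixture, fixed to the bench: green base 110 x 250 x 20 mm (x, y, z), its middle 5 mm to -y of the origin; origin on the bench surface. At y = -80 mm a grey housing, 50 x 50 mm, top at 60 mm, carries the knob. At y = +45 mm stands the pair of steel plates, between two grey end posts (60 x 10 mm, tops at 70 mm, at y = -7 and +97 mm). Place and yaw vary.
- knob_axis (a point): On the knob's vertical axis, 87 mm above the bench: the TCP fits here to grip it. The knob is a black disc (48 mm across, top at 67 mm) with an upright grip bar, 46 long, 12 thick, from 67 to 91 mm above the bench. At joint 0 the bar lies along the fixture's x, so it is gripped across the fixture's y. Axes as the fixture's; the point does not turn.
- knob (a joint): Knob angle (rad), grows clockwise seen from above. Starts in a detent at 0; resists with up to 0.3 N m until 0.6, then snaps over into the next detent at about 1.2 (stop at 1.3) and stays there when let go. It drives both plates symmetrically towards each other.
- gap_top (a point): Centre of the gap between the plates at the level of their top edges, 96 mm above the bench; axes as the fixture's. The plates face each other across y, 32 mm wide (x), 46 mm tall. Their top 14 mm is a flared lead-in, 6.5 mm wider per side at the top; the 32 mm below are parallel, 12 mm apart before the click, 1 mm after. Below them it is free down to the base at 20 mm.
- plate_a: Steel plate on the -y side of the gap, 12 mm thick. Sprung: yields outwards up to 6 mm (2.5 N at once, then 2.5 N per mm), so that the 4 mm blade, centred, pushes both plates 1.5 mm aside and is pressed by about 6 N on each face; it enters with some 10 N, then drags with 4 to 7 N as it slides. Origin on the bench surface under the gap's centre, shifting with the plate along y.
- plate_b: The plate on the +y side of the gap, the mirror image of the other.
- stand: Aluminium block 90 x 60 x 66 mm (x, y, z), fixed to the bench, origin at the centre of its underside. In the middle of its top an upright slot, 28 mm (x) by 7 mm (y), right down to the bench, in which the blade stands. Place and yaw vary.
- blade: Setting blade, about 70 to 130 g: black handle 36 x 14 x 44 mm (x, y, z); below it a steel blade 24 wide (x), 4 thick (y), 58 mm long, tip edge rounded. Origin at the middle of the handle's underside, z up. It starts upright in the stand's slot, axes as the stand's, the handle resting on the stand from 66 to 110 mm above the bench; grip across its y, draw straight up 60 mm or more.
- blade_tip (a point): Middle of the blade's tip edge, 58 mm below the blade's origin along -z; axes as the blade's.
- vial: Bystander: amber glass jar, 30 mm across, 50 mm high, origin under its centre.
- gauge_block: Bystander: plain steel gauge block 35 x 30 x 30 mm, origin under its centre.
- dish: Bystander: clear plastic open box 110 x 85 x 40 mm, origin under its centre.
Not all that is in view belongs to the job. Of the things that look like the stand, the smallest one is meant.

How it is judged:
By the outcome, as a careful person would: the job done as asked, in the order asked, and still so for the second after the job is handed in, while the arm keeps its last pose, push and grip.
It also fails if it takes over 58 s, if anything falls off the work surface, if the arm or the gripper's body presses on something with over 40 N, if the wrist force passes 120 N, or if a joint passes its speed limit or range.

## Working session

There is one attempt and no reset: what is moved stays moved. The work goes in short steps, Python scripts to look and compute and a tool call to move; the robot and the scene stay as the last step left them, time stands still between calls to the robot, and variables do not carry over. Pictures are saved under pics/ and viewed, at most 10 in all, crops included, and the job is handed in when it is done.

Besides the shell and the picture viewer there is one more tool, called after "Call:" by a JSON object that holds its "fn" and its "kwargs", one argument or row to a line. carry_out: Moves the arm, as the interface text tells. Its arguments: {"type":"object","properties":{"increments":{"type":"array","items":{"type":"array","items":{"type":"array","items":{"type":"number","minimum":-1,"maximum":1}}}},"jaw":{"type":"number"},"squeeze":{"type":"number"}},"required":["increments"]}

```bash
mkdir -p pics; cat > h.py <<'E'
import numpy as np,cv2
from workcell import env
np.set_printoptions(precision=4,suppress=True)
def world(c):
    K,R,t=c["intrinsics"],c["R"],c["t"];z=c["z_map"]
    v,u=np.mgrid[:z.shape[0],:z.shape[1]]
    P=np.stack([(u-K[0,2])/K[0,0]*z,(v-K[1,2])/K[1,1]*z,z],-1)
    W=(P-t)@R; W[z==0]=np.nan
    return W
E
python3 - <<'E'
from h import *
for n in("top","scene"):
    c=env.read_camera(n);cv2.imwrite(f"pics/{n}0.png",c["frame"]);np.savez(f"{n}0.npz",**c)
    for k in("fixture","knob","plate_a","stand","blade","vial","gauge_block","dish"):
        print(n,k,[(round(d["score"],2),np.round(d["position"],3).tolist()) for d in env.find_in(n,k)])
s=env.get_state();print(s["clock"],s["tcp_pos"],s["orientation"])
E
```

```text
top fixture [(0.87, [0.6, -0.187, 0.021]), (0.61, [0.624, -0.261, 0.084])]
top knob [(0.72, [0.624, -0.264, 0.084]), (0.23, [0.598, -0.185, 0.021])]
top plate_a []
top stand [(0.75, [0.492, 0.222, 0.066]), (0.66, [0.332, 0.165, 0.09]), (0.59, [0.495, 0.056, 0.093])]
top blade [(0.46, [0.487, 0.226, 0.109])]
top vial [(0.41, [0.74, 0.051, 0.049])]
top gauge_block []
top dish [(0.67, [0.591, 0.455, 0.005])]
scene fixture [(0.97, [0.626, -0.221, 0.017])]
scene knob [(0.94, [0.634, -0.27, 0.081])]
scene plate_a [(0.88, [0.596, -0.158, 0.074]), (0.6, [0.592, -0.139, 0.079]), (0.16, [0.747, 0.047, 0.04])]
scene stand [(0.93, [0.354, 0.149, 0.074]), (0.84, [0.506, 0.208, 0.044]), (0.58, [0.515, 0.039, 0.074]), (0.16, [0.748, 0.046, 0.038])]
scene blade [(0.83, [0.493, 0.224, 0.094]), (0.54, [0.624, -0.218, 0.021])]
scene vial [(0.59, [0.747, 0.043, 0.041])]
scene gauge_block [(0.53, [0.68, 0.245, 0.029])]
scene dish [(0.92, [0.593, 0.448, 0.023])]
0.9 [0.2297 0.5272 0.2501] [0.     0.2039 0.979  0.0001]
```

View pics/top0.png

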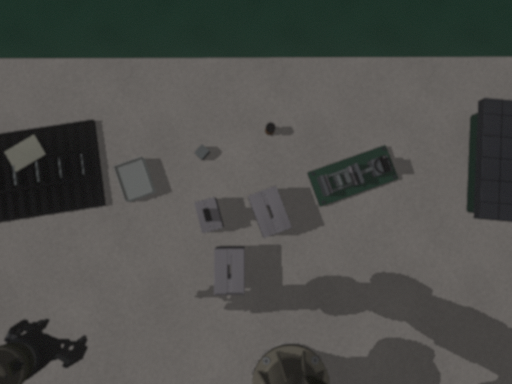

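View pics/scene0.png

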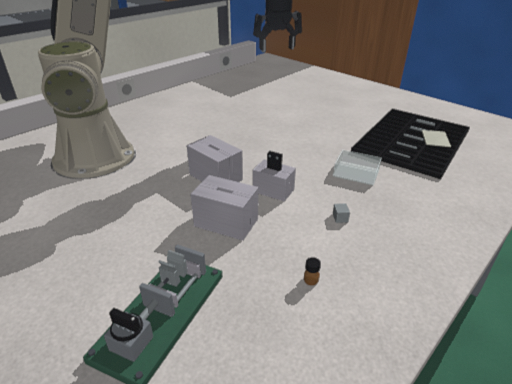

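Top view: fixture at about (353,175), with the knob at its right end (378,165). The smallest stand, which has the black handle, is at (208,213). The scene view agrees, with the handle at (275,160) and the knob at (125,322).

```bash
python3 - <<'E'
from h import *
for n in("top","scene"):
    c=dict(np.load(f"{n}0.npz"));W=world(c).astype(np.float32);f=c["frame"].astype(int)
    def rect(cx,cy,r,z0,z1,extra=None):
        m=(np.hypot(W[...,0]-cx,W[...,1]-cy)<r)&(W[...,2]>z0)&(W[...,2]<z1)
        if extra is not None:m&=extra
        P=W[m]
        if len(P)<5: return len(P)
        (x,y),(w,h),a=cv2.minAreaRect(P[:,:2]*1000)
        return len(P),np.round([x,y,w,h,a],1),"meanz",P[:,2].mean()
    green=(f[...,1]>f[...,2]*1.3)
    print(n,"base",rect(.6,-.2,.18,.012,.028,green))
    print("knobtop",rect(.626,-.264,.05,.075,.1))
    print("housing",rect(.626,-.264,.05,.05,.1))
    print("plates",rect(.59,-.15,.08,.086,.11))
    print("posts+",rect(.59,-.15,.09,.05,.11))
    print("stand",rect(.492,.222,.08,.056,.075))
    print("handle",rect(.49,.225,.05,.1,.12))
    print("stand all",rect(.492,.222,.08,.02,.12))
E
```

```text
top base (1004, array([ 598.4, -194.1,  100.7,  241.2,   18.9]), 'meanz', np.float32(0.021149946))
knobtop (105, array([ 625.5, -267.5,   44.8,   13.9,   18.3]), 'meanz', np.float32(0.0886082))
housing (345, array([ 621.5, -255.9,   49.7,   75.7,   19. ]), 'meanz', np.float32(0.06923057))
plates (76, array([ 584.6, -148.4,   31.6,   35. ,   17.9]), 'meanz', np.float32(0.093330935))
posts+ (537, array([ 590.2, -166.1,   59.3,  149.1,   18.8]), 'meanz', np.float32(0.06885633))
stand (610, array([486.9, 228.6,  89.9,  60. ,  15.1]), 'meanz', np.float32(0.066785574))
handle (74, array([486.9, 228.2,  35.7,  14.7,  13.8]), 'meanz', np.float32(0.110630125))
stand all (721, array([486.9, 228.5,  89.9,  60.2,  15.2]), 'meanz', np.float32(0.07052197))
scene base (4230, array([ 602.6, -197. ,  108.5,  246.4,   18.9]), 'meanz', np.float32(0.020395225))
knobtop (386, array([ 625.1, -266.8,   47. ,   12.5,   18.5]), 'meanz', np.float32(0.08744864))
housing (1291, array([ 620.9, -254. ,   50.6,   76.7,   19.2]), 'meanz', np.float32(0.06868511))
plates (201, array([ 584.5, -147.9,   33.5,   33.9,   19.4]), 'meanz', np.float32(0.09293008))
posts+ (1666, array([ 589.9, -165. ,   61. ,  150.5,   19. ]), 'meanz', np.float32(0.068724185))
stand (542, array([486.6, 230. ,  90. ,  63.9,  14.3]), 'meanz', np.float32(0.065984644))
handle (103, array([486.8, 229.5,  36.4,  16.1,  17.1]), 'meanz', np.float32(0.108022116))
stand all (1288, array([487.1, 230. ,  90.9,  64.2,  14.5]), 'meanz', np.float32(0.06079719))
```

```bash
cat >> h.py <<'E'
from scipy.spatial.transform import Rotation as Ro
def go(x,y,z,hd):
    "row to reach TCP x,y,z (m), tool down, tool-y heading hd (deg)"
    s=env.get_state();q=s["orientation"];R=Ro.from_quat([q[1],q[2],q[3],q[0]])
    h=np.radians(hd);yt=np.array([np.cos(h),np.sin(h),0]);zt=np.array([0,0,-1.]);xt=np.cross(yt,zt)
    T=Ro.from_matrix(np.stack([xt,yt,zt],1))
    print("t",s["clock"],"tcp",s["tcp_pos"],"hd",np.degrees(np.arctan2(*R.as_matrix()[:2,1][::-1])).round(2),"F",s["wrist_force"],"gap",s["finger_gap"],"grip",s["grip_force"])
    print("row",np.r_[R.inv().apply(np.array([x,y,z])-s["tcp_pos"])/.5,(R.inv()*T).as_rotvec()/(2*np.pi)].round(4))
E
python3 -c "
from h import *
go(.6252,-.267,.17,108.9)"
```

```text
t 0.9 tcp [0.2297 0.5272 0.2501] hd 66.46 F [0.8604 0.2168 0.5504] gap 0.08535373047073792 grip 0.0
row [-1.3596 -1.1404  0.1599  0.      0.     -0.1179]
```

Call:
{"fn": "carry_out", "kwargs": {
  "increments": [
    [[-0.095,-0.08,0,0,0,-0.024],[-0.19,-0.16,0,0,0,-0.048],[-0.285,-0.24,0,0,0,-0.072],[-0.38,-0.32,0,0,0,-0.096],[-0.475,-0.4,0,0,0,-0.1179]]
  ],
  "jaw": 0
}}

```text
clock: 1.52
tcp_pos: [0.3667, 0.2505, 0.2503]
orientation: [0.001, -0.165, 0.986, 0.0]
wrist_force: [1.7, 0.4, -0.2]
finger_gap: 0.0852
grip_force: 0.0
```

```bash
python3 -c "
from h import *
go(.6252,-.267,.17,108.9)"
```

```text
t 1.525 tcp [0.3667 0.2505 0.2503] hd 108.95 F [ 1.7177  0.3554 -0.2478] gap 0.08522623016573377 grip 0.0
row [-0.1526 -1.1468  0.1607  0.      0.0002  0.0001]
```

Call:
{"fn": "carry_out", "kwargs": {
  "increments": [
    [[-0.016,-0.12,0,0,0,0],[-0.032,-0.24,0,0,0,0],[-0.048,-0.36,0,0,0,0],[-0.064,-0.48,0,0,0,0],[-0.08,-0.6,0,0,0,0]]
  ]
}}

```text
clock: 2.15
tcp_pos: [0.5007, -0.0213, 0.2503]
orientation: [0.001, -0.162, 0.987, -0.0]
wrist_force: [0.3, 0.1, 0.1]
finger_gap: 0.0855
grip_force: 0.0
```

```bash
python3 -c "
from h import *
go(.6252,-.267,.17,108.9)"
```

```text
t 2.15 tcp [ 0.5007 -0.0213  0.2503] hd 108.64 F [0.2873 0.0645 0.0593] gap 0.08546287582755717 grip 0.0
row [-0.0787 -0.5452  0.1609 -0.      0.0002 -0.0007]
```

Call:
{"fn": "carry_out", "kwargs": {
  "increments": [
    [[-0.016,-0.11,0.0,0,0,0],[-0.04,-0.22,0.03,0,0,0],[-0.06,-0.33,0.07,0,0,0],[-0.07,-0.44,0.12,0,0,0],[-0.0787,-0.5452,0.16,0,0,0]]
  ]
}}

```text
clock: 2.78
tcp_pos: [0.625, -0.2667, 0.1688]
orientation: [-0.0, -0.162, 0.987, 0.0]
wrist_force: [1.4, 0.0, 0.2]
finger_gap: 0.0854
grip_force: 0.0
```

Call:
{"fn": "carry_out", "kwargs": {
  "increments": [
    [[0,0,0,0,0,0],[0,0,0,0,0,0]]
  ]
}}

```text
clock: 3.02
tcp_pos: [0.6241, -0.2647, 0.1696]
orientation: [-0.0, -0.162, 0.987, 0.001]
wrist_force: [-0.4, 0.5, 1.0]
finger_gap: 0.0853
grip_force: 0.0
```

```bash
python3 - <<'E'
from h import *
go(.6252,-.267,.089,108.9)
s=env.get_state();c=env.read_camera("wrist");np.savez("w1.npz",**c);cv2.imwrite("pics/w1.png",c["frame"])
q=s["orientation"];R=Ro.from_quat([q[1],q[2],q[3],q[0]]).as_matrix()
T=np.eye(4);T[:3,:3]=R;T[:3,3]=s["tcp_pos"];M=np.linalg.inv(T@c["T_tool_cam"])
W=world(dict(c,R=M[:3,:3],t=M[:3,3])).astype(np.float32)
for nm,cx,cy,r,z0,z1 in(("bar",.625,-.267,.04,.083,.1),("plates",.585,-.148,.05,.09,.1)):
    m=(np.hypot(W[...,0]-cx,W[...,1]-cy)<r)&(W[...,2]>z0)&(W[...,2]<z1);P=W[m]
    print(nm,len(P),cv2.minAreaRect(P[:,:2]*1000) if len(P)>5 else "", P[:,2].mean())
E
```

```text
t 3.025 tcp [ 0.6241 -0.2647  0.1696] hd 108.64 F [-0.4246  0.5465  0.9591] gap 0.08530922781001218 grip 0.0
row [-0.0007 -0.0053  0.1613  0.0002 -0.0001 -0.0007]
bar 973 ((624.1549072265625, -267.18511962890625), (45.56694793701172, 12.021944046020508), 18.823528289794922) 0.0896351
plates 784 ((583.7596435546875, -149.0045928955078), (32.473575592041016, 34.0527458190918), 19.47918701171875) 0.09341939
```

View pics/w1.png

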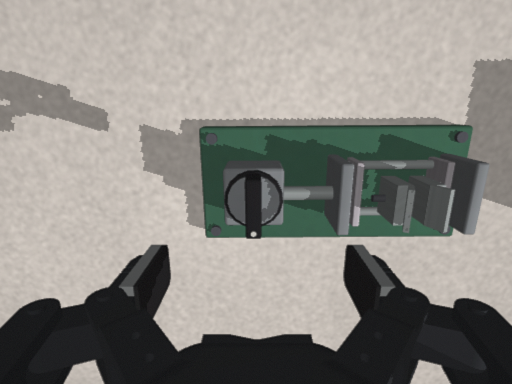

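The wrist view shows the knob bar at (253,205), running along the fixture's x. The open fingers straddle it along the fixture's y. The measured bar size and position match, so I'll go down and grip.

Call:
{"fn": "carry_out", "kwargs": {
  "increments": [
    [[-0.001,-0.005,0.04,0,0,0],[-0.001,-0.005,0.08,0,0,0],[-0.001,-0.005,0.12,0,0,0],[-0.001,-0.005,0.16,0,0,0],[-0.001,-0.005,0.16,0,0,0]]
  ]
}}

```text
clock: 3.7
tcp_pos: [0.6249, -0.2651, 0.0899]
orientation: [-0.001, -0.163, 0.987, 0.001]
wrist_force: [-0.3, 1.4, 0.5]
finger_gap: 0.0853
grip_force: 0.0
```

Call:
{"fn": "carry_out", "kwargs": {
  "increments": [
    [[0,0,0,0,0,0],[0,0,0,0,0,0],[0,0,0,0,0,0],[0,0,0,0,0,0],[0,0,0,0,0,0]]
  ],
  "jaw": 1,
  "squeeze": 60
}}

```text
clock: 4.32
tcp_pos: [0.6258, -0.267, 0.0906]
orientation: [0.0, -0.162, 0.987, 0.0]
wrist_force: [-0.7, 1.5, 3.9]
finger_gap: 0.0103
grip_force: 59.5
```

Call:
{"fn": "carry_out", "kwargs": {
  "increments": [
    [[0,0,0,0,0,0],[0,0,0,0,0,0],[0,0,0,0,0,0],[0,0,0,0,0,0],[0,0,0,0,0,0]]
  ]
}}

```text
clock: 4.95
tcp_pos: [0.6258, -0.267, 0.0906]
orientation: [0.0, -0.162, 0.987, 0.0]
wrist_force: [-2.2, 2.2, 5.5]
finger_gap: 0.0102
grip_force: 59.8
```

```bash
python3 -c "
from h import *
go(.6248,-.267,.089,108.9-69)"
```

```text
t 4.95 tcp [ 0.6258 -0.267   0.0906] hd 108.67 F [-2.1828  2.1886  5.5077] gap 0.01024890692552346 grip 59.769415855407715
row [0.0019 0.0006 0.0032 0.0001 0.0001 0.191 ]
```

Call:
{"fn": "carry_out", "kwargs": {
  "increments": [
    [[0,0,0,0,0,0.02],[0,0,0,0,0,0.04],[0,0,0,0,0,0.06],[0,0,0,0,0,0.08],[0,0,0,0,0,0.1]]
  ],
  "squeeze": 80
}}

```text
clock: 5.58
tcp_pos: [0.6258, -0.2676, 0.0907]
orientation: [0.0, 0.153, 0.988, -0.0]
wrist_force: [-2.3, 0.5, 6.1]
finger_gap: 0.0101
grip_force: 81.7
```

Call:
{"fn": "carry_out", "kwargs": {
  "increments": [
    [[0,0,0,0,0,0.02],[0,0,0,0,0,0.04],[0,0,0,0,0,0.06],[0,0,0,0,0,0.08],[0,0,0,0,0,0.094]]
  ]
}}

```text
clock: 6.2
tcp_pos: [0.6255, -0.268, 0.0906]
orientation: [0.0, 0.434, 0.901, -0.001]
wrist_force: [-3.4, -0.1, 5.9]
finger_gap: 0.0103
grip_force: 81.7
```

Call:
{"fn": "carry_out", "kwargs": {
  "increments": [
    [[0,0,0,0,0,0],[0,0,0,0,0,0]]
  ]
}}

```text
clock: 6.45
tcp_pos: [0.6255, -0.2681, 0.0906]
orientation: [0.0, 0.432, 0.902, -0.001]
wrist_force: [-3.5, -1.0, 5.4]
finger_gap: 0.0105
grip_force: 81.7
```

Call:
{"fn": "carry_out", "kwargs": {
  "increments": [
    [[0,0,0,0,0,0],[0,0,0,0,0,0],[0,0,0,0,0,0],[0,0,0,0,0,0]]
  ],
  "jaw": 0
}}

```text
clock: 6.95
tcp_pos: [0.6257, -0.2671, 0.0898]
orientation: [-0.0, 0.432, 0.902, 0.0]
wrist_force: [0.1, 0.6, -0.1]
finger_gap: 0.0809
grip_force: 0.0
```

Call:
{"fn": "carry_out", "kwargs": {
  "increments": [
    [[0,0,-0.1,0,0,0],[0,0,-0.2,0,0,0],[0,0,-0.3,0,0,0],[0,0,-0.3,0,0,0]]
  ]
}}

```text
clock: 7.45
tcp_pos: [0.6279, -0.2683, 0.2457]
orientation: [0.005, 0.432, 0.902, -0.0]
wrist_force: [1.5, 0.1, -0.5]
finger_gap: 0.0858
grip_force: 0.0
```

```bash
cat >> h.py <<'E'
def rects(c,*items):
    W=world(c).astype(np.float32)
    for nm,cx,cy,r,z0,z1 in items:
        P=W[(np.hypot(W[...,0]-cx,W[...,1]-cy)<r)&(W[...,2]>z0)&(W[...,2]<z1)]
        print(nm,len(P),*([np.round(np.r_[tuple(map(np.ravel,cv2.minAreaRect(P[:,:2]*1000)))],1)] if len(P)>5 else []),P[:,2].mean())
E
python3 - <<'E'
from h import *
c=env.read_camera("scene")
rects(c,("bar",.625,-.267,.04,.08,.1),("plates",.585,-.148,.05,.086,.11))
cv2.imwrite("pics/s2.png",cv2.resize(c["frame"][220:384,70:270],None,fx=3,fy=3))
go(.487,.229,.25,105)
E
```

```text
bar 306 [ 625.2 -266.5   12.3   46.9   38.7] 0.08948746
plates 201 [ 583.1 -147.7   33.1   22.5   18.4] 0.09276053
t 7.5 tcp [ 0.6269 -0.2678  0.2427] hd 38.82 F [-0.2582  0.3976 -0.0481] gap 0.08547559786253636 grip 0.0
row [ 0.9494  0.4049 -0.0185 -0.0002  0.0009 -0.1838]
```

View pics/s2.png

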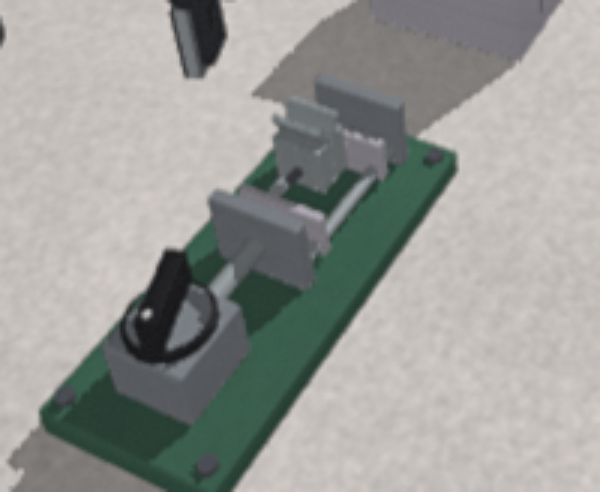

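The knob bar has turned 70° and stays there, and the plates at about (310,135) in the crop have closed by 11 mm. Now the blade.

Call:
{"fn": "carry_out", "kwargs": {
  "increments": [
    [[0.1,0.04,-0.015,0,0,-0.02],[0.2,0.085,-0.015,0,0,-0.04],[0.3,0.128,-0.015,0,0,-0.06],[0.4,0.17,-0.015,0,0,-0.08],[0.5,0.213,-0.015,0,0,-0.1]]
  ]
}}

```text
clock: 8.12
tcp_pos: [0.5504, -0.0039, 0.2456]
orientation: [-0.001, 0.13, 0.991, 0.0]
wrist_force: [0.7, 0.0, 0.4]
finger_gap: 0.0856
grip_force: 0.0
```

```bash
python3 -c "
from h import *
go(.487,.229,.25,105)"
```

```text
t 8.125 tcp [ 0.5504 -0.0039  0.2456] hd 75.04 F [0.6913 0.0025 0.3758] gap 0.08556577512557112 grip 0.0
row [ 0.2428  0.4173 -0.0081  0.0001 -0.0004 -0.0832]
```

Call:
{"fn": "carry_out", "kwargs": {
  "increments": [
    [[0.05,0.085,0,0,0,-0.02],[0.1,0.17,0,0,0,-0.04],[0.15,0.255,0,0,0,-0.06],[0.2,0.34,0,0,0,-0.083],[0.243,0.417,0,0,0,-0.083]]
  ]
}}

```text
clock: 8.75
tcp_pos: [0.4877, 0.2288, 0.2457]
orientation: [-0.001, -0.129, 0.992, -0.0]
wrist_force: [0.5, 0.5, -0.2]
finger_gap: 0.0856
grip_force: 0.0
```

Call:
{"fn": "carry_out", "kwargs": {
  "increments": [
    [[0,0,0,0,0,0],[0,0,0,0,0,0],[0,0,0,0,0,0]]
  ]
}}

```text
clock: 9.12
tcp_pos: [0.4894, 0.2263, 0.2469]
orientation: [-0.0, -0.127, 0.992, -0.0]
wrist_force: [0.8, 0.4, 0.6]
finger_gap: 0.0857
grip_force: 0.0
```

```bash
cat >> h.py <<'E'
def wrist():
    s=env.get_state();c=env.read_camera("wrist")
    q=s["orientation"];T=np.eye(4);T[:3,:3]=Ro.from_quat([q[1],q[2],q[3],q[0]]).as_matrix();T[:3,3]=s["tcp_pos"]
    M=np.linalg.inv(T@c["T_tool_cam"]);return dict(c,R=M[:3,:3],t=M[:3,3])
E
python3 - <<'E'
from h import *
c=wrist();cv2.imwrite("pics/w3.png",c["frame"])
rects(c,("handle",.487,.229,.03,.1,.118),("stand",.487,.229,.07,.06,.072))
go(.487,.229,.097,105)
E
```

```text
handle 601 [485.2 229.8  34.7  15.1  14.5] 0.10842852
stand 4023 [486.  230.   90.   60.1  15.3] 0.06494963
t 9.175 tcp [0.4896 0.2263 0.2471] hd 104.59 F [ 0.0121  0.2962 -0.1495] gap 0.0858764655438393 grip 0.0
row [ 0.0035  0.0066  0.3002 -0.     -0.0001 -0.0011]
```

View pics/w3.png

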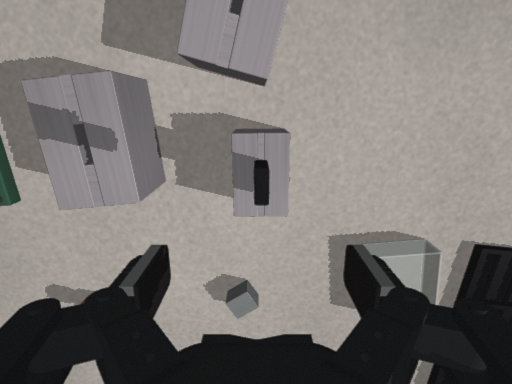

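The wrist view shows the handle upright in the slot at (261,182), with the fingers aligned across its thin side. Nothing is in the way of the descent. Measured handle position: (0.4865, 0.2295).

Call:
{"fn": "carry_out", "kwargs": {
  "increments": [
    [[0.003,0.0075,0.1,0,0,-0.001],[0.004,0.0075,0.19,0,0,-0.002],[0.004,0.0075,0.26,0,0,-0.002],[0.004,0.0075,0.314,0,0,-0.002],[0.004,0.0075,0.314,0,0,-0.002]]
  ]
}}

```text
clock: 9.8
tcp_pos: [0.485, 0.229, 0.0885]
orientation: [-0.002, -0.133, 0.991, -0.0]
wrist_force: [-0.3, -0.1, -0.2]
finger_gap: 0.0853
grip_force: 0.0
```

Call:
{"fn": "carry_out", "kwargs": {
  "increments": [
    [[0,0,0,0,0,0],[0,0,0,0,0,0],[0,0,0,0,0,0]]
  ]
}}

```text
clock: 10.18
tcp_pos: [0.4873, 0.2307, 0.0917]
orientation: [0.001, -0.134, 0.991, 0.0]
wrist_force: [-0.4, -0.3, 0.2]
finger_gap: 0.0851
grip_force: 0.0
```

```bash
python3 -c "
from h import *
go(.4867,.2295,.09,105.2)"
```

```text
t 10.175 tcp [0.4873 0.2307 0.0917] hd 105.41 F [-0.3621 -0.282   0.2352] gap 0.08514602343506542 grip 0.0
row [ 0.0018 -0.002   0.0034  0.      0.0004  0.0006]
```

Call:
{"fn": "carry_out", "kwargs": {
  "increments": [
    [[0.001,-0.001,0.002,0,0,0],[0.001,-0.001,0.002,0,0,0],[0.001,-0.001,0.002,0,0,0],[0.001,-0.001,0.002,0,0,0],[0.001,-0.001,0.002,0,0,0]]
  ],
  "jaw": 1,
  "squeeze": 60
}}

```text
clock: 10.8
tcp_pos: [0.4862, 0.23, 0.0896]
orientation: [0.0, -0.134, 0.991, 0.0]
wrist_force: [-0.2, -0.3, 0.6]
finger_gap: 0.0133
grip_force: 58.3
```

Call:
{"fn": "carry_out", "kwargs": {
  "increments": [
    [[0,0,0,0,0,0],[0,0,0,0,0,0],[0,0,0,0,0,0]]
  ]
}}

```text
clock: 11.18
tcp_pos: [0.4862, 0.23, 0.0896]
orientation: [0.0, -0.134, 0.991, 0.0]
wrist_force: [0.7, 0.2, 1.7]
finger_gap: 0.0131
grip_force: 58.4
```

```bash
python3 -c "
from h import *
go(.4867,.2295,.09,105.2)"
```

```text
t 11.175 tcp [0.4862 0.23   0.0896] hd 105.42 F [0.7437 0.2299 1.7177] gap 0.01308210120992632 grip 58.35148572921753
row [-0.0007 -0.0012 -0.0008  0.      0.      0.0006]
```

Call:
{"fn": "carry_out", "kwargs": {
  "increments": [
    [[0,0,-0.04,0,0,0],[0,0,-0.1,0,0,0],[0,0,-0.18,0,0,0],[0,0,-0.26,0,0,0],[0,0,-0.34,0,0,0]]
  ]
}}

```text
clock: 11.8
tcp_pos: [0.4857, 0.2298, 0.2603]
orientation: [-0.0, -0.134, 0.991, -0.0]
wrist_force: [1.3, -0.4, -1.8]
finger_gap: 0.0132
grip_force: 58.3
```

```bash
python3 -c "
from h import *
go(.5846,-.1485,.255,108.9)"
```

```text
t 11.8 tcp [0.4857 0.2298 0.2603] hd 105.42 F [ 1.3036 -0.3546 -1.7898] gap 0.013161917908418825 grip 58.34127187728882
row [ 0.0104 -0.7819  0.0106  0.     -0.0001 -0.0097]
```

Call:
{"fn": "carry_out", "kwargs": {
  "increments": [
    [[0.002,-0.09,0,0,0,-0.002],[0.004,-0.18,0,0,0,-0.004],[0.006,-0.28,0,0,0,-0.006],[0.007,-0.38,0,0,0,-0.008],[0.008,-0.46,0.01,0,0,-0.0095]]
  ]
}}

```text
clock: 12.42
tcp_pos: [0.5437, 0.0052, 0.2544]
orientation: [0.0, -0.163, 0.987, -0.0]
wrist_force: [0.1, -0.6, -1.1]
finger_gap: 0.0136
grip_force: 58.6
```

Call:
{"fn": "carry_out", "kwargs": {
  "increments": [
    [[0,-0.1,0,0,0,0],[0,-0.2,0,0,0,0],[0.002,-0.27,0,0,0,0],[0.002,-0.3,0,0,0,0],[0.002,-0.322,0,0,0,0]]
  ]
}}

```text
clock: 13.05
tcp_pos: [0.5943, -0.1457, 0.254]
orientation: [-0.0, -0.164, 0.987, 0.001]
wrist_force: [-0.7, -0.0, -1.9]
finger_gap: 0.0136
grip_force: 58.6
```

Call:
{"fn": "carry_out", "kwargs": {
  "increments": [
    [[0,0,0,0,0,0],[0,0,0,0,0,0],[0,0,0,0,0,0]]
  ]
}}

```text
clock: 13.42
tcp_pos: [0.5943, -0.1445, 0.2548]
orientation: [0.0, -0.164, 0.986, 0.0]
wrist_force: [0.6, -1.2, -1.1]
finger_gap: 0.0135
grip_force: 58.6
```

```bash
python3 - <<'E'
from h import *
go(.5846,-.1485,.2,108.9)
c=wrist();cv2.imwrite("pics/w4.png",c["frame"])
rects(c,("plates",.5846,-.1485,.035,.086,.105),("posts",.5846,-.1485,.09,.064,.076),("bar",.625,-.267,.04,.083,.1))
c=env.read_camera("scene");rects(c,("plates",.5846,-.1485,.035,.086,.105),("blade",.5846,-.1485,.04,.165,.22),("handle",.5846,-.1485,.04,.237,.275))
E
```

```text
t 13.425 tcp [ 0.5943 -0.1445  0.2548] hd 108.91 F [ 0.6199 -1.1939 -1.0927] gap 0.013493295765673038 grip 58.56516659259796
row [ 0.021  -0.0012  0.1095  0.      0.      0.    ]
plates 532 [ 583.9 -148.7   32.3   20.9   18.4] 0.092131265
posts 1139 [ 583.5 -149.    59.4  114.3   19. ] 0.06846978
bar 569 [ 624.4 -266.7   12.    46.    39.6] 0.08938754
plates 205 [ 583.6 -147.6   33.4   22.5   17.3] 0.092599384
blade 323 [ 594.4 -145.5   25.7    6.2   26.3] 0.19821723
handle 523 [ 602.8 -144.1   43.1   22.6   88.2] 0.257358
```

View pics/w4.png

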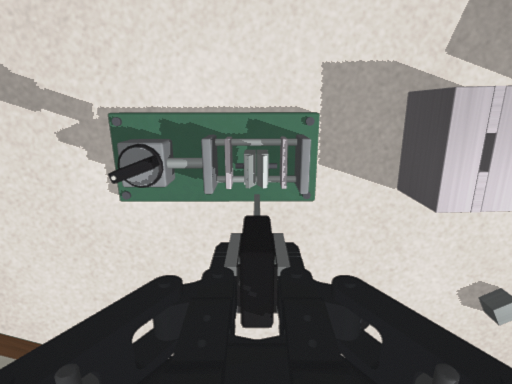

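The wrist view shows the closed plates around (256,168) and the blade tip at (258,198), in line with the gap along the fixture's y but still short of it in x. The knob bar is holding its new detent. I'll move over the gap.

```bash
python3 -c "
from h import *
go(.584,-.1486,.188,108.9)"
```

```text
t 13.525 tcp [ 0.5944 -0.1448  0.2548] hd 108.89 F [ 0.1956  0.0575 -0.7434] gap 0.012931727769400412 grip 58.56524884700775
row [ 0.0222 -0.0004  0.1335 -0.      0.     -0.    ]
```

Call:
{"fn": "carry_out", "kwargs": {
  "increments": [
    [[0.012,0,0,0,0,0],[0.022,0,0,0,0,0],[0.022,0,0.05,0,0,0],[0.022,0,0.1,0,0,0],[0.022,0,0.1335,0,0,0]]
  ],
  "squeeze": 90
}}

```text
clock: 14.15
tcp_pos: [0.5832, -0.1491, 0.1866]
orientation: [-0.0, -0.163, 0.987, 0.0]
wrist_force: [-0.8, -0.2, -1.3]
finger_gap: 0.0133
grip_force: 89.1
```

Call:
{"fn": "carry_out", "kwargs": {
  "increments": [
    [[0,0,0,0,0,0],[0,0,0,0,0,0],[0,0,0,0,0,0]]
  ]
}}

```text
clock: 14.52
tcp_pos: [0.5846, -0.1494, 0.1889]
orientation: [0.001, -0.164, 0.987, -0.0]
wrist_force: [0.1, -0.4, -1.9]
finger_gap: 0.0129
grip_force: 89.1
```

```bash
python3 - <<'E'
from h import *
go(.584,-.1486,.1506,108.9)
c=wrist();rects(c,("plates",.5846,-.1485,.035,.086,.105))
c=env.read_camera("scene");cv2.imwrite("pics/s5.png",cv2.resize(c["frame"][180:340,100:260],None,fx=3.7,fy=3.7))
rects(c,("blade",.584,-.1486,.04,.11,.16),("handle",.584,-.1486,.04,.17,.2))
E
```

```text
t 14.525 tcp [ 0.5846 -0.1494  0.1889] hd 108.83 F [ 0.0757 -0.4299 -1.8738] gap 0.012898519495560123 grip 89.09560918807983
row [ 0.0007  0.0021  0.0767 -0.0002  0.0002 -0.0002]
plates 688 [ 582.8 -149.3   30.6   20.8   18.2] 0.09205042
blade 297 [ 584.7 -149.9   25.5    7.5   30.2] 0.13548373
handle 325 [ 593.6 -149.    42.4   22.2   88.5] 0.18698968
```

View pics/s5.png

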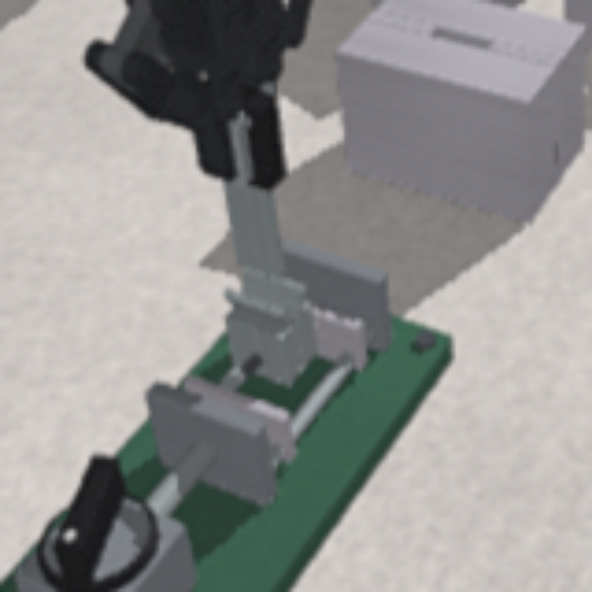

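The tip is directly above the lead-in, around (265,270) in the crop, between the two flares. I'll insert it in small steps.

Call:
{"fn": "carry_out", "kwargs": {
  "increments": [
    [[0,0.001,0.01,0,0,0],[0,0.001,0.02,0,0,0],[0,0.001,0.03,0,0,0],[0,0.001,0.036,0,0,0],[0,0.001,0.042,0,0,0]]
  ]
}}

```text
clock: 15.25
tcp_pos: [0.5839, -0.1486, 0.1664]
orientation: [-0.0, -0.164, 0.987, 0.0]
wrist_force: [0.2, 0.1, -1.3]
finger_gap: 0.0133
grip_force: 89.1
```

```bash
python3 -c "
from h import *
go(.584,-.1486,.1506,108.9)"
```

```text
t 15.25 tcp [ 0.5839 -0.1486  0.1664] hd 108.84 F [ 0.2339  0.0722 -1.3466] gap 0.013266471682941847 grip 89.09526586532593
row [-0.0003 -0.      0.0317  0.     -0.     -0.0002]
```

Tip at about 85 mm, with no contact force yet. I'll go down into the parallel part.

Call:
{"fn": "carry_out", "kwargs": {
  "increments": [
    [[0,0,0.006,0,0,0],[0,0,0.012,0,0,0],[0,0,0.018,0,0,0],[0,0,0.018,0,0,0]]
  ]
}}

```text
clock: 15.75
tcp_pos: [0.5849, -0.1488, 0.159]
orientation: [0.001, -0.164, 0.987, -0.001]
wrist_force: [1.1, 0.5, 4.9]
finger_gap: 0.0129
grip_force: 90.2
```

```bash
python3 -c "
from h import *
go(.584,-.1486,.1506,108.9)"
```

```text
t 15.75 tcp [ 0.5849 -0.1488  0.159 ] hd 108.85 F [1.1444 0.4523 4.8963] gap 0.012949830284969013 grip 90.18307685852051
row [ 0.0016  0.001   0.0169 -0.0002  0.0004 -0.0001]
```

Call:
{"fn": "carry_out", "kwargs": {
  "increments": [
    [[0,0,0.006,0,0,0],[0,0,0.011,0,0,0],[0,0,0.016,0,0,0],[0,0,0.016,0,0,0],[0,0,0.016,0,0,0]]
  ]
}}

```text
clock: 16.38
tcp_pos: [0.584, -0.1488, 0.1494]
orientation: [0.0, -0.164, 0.987, 0.0]
wrist_force: [1.5, -1.3, 1.1]
finger_gap: 0.0129
grip_force: 89.7
```

Call:
{"fn": "carry_out", "kwargs": {
  "increments": [
    [[0,0,0,0,0,0],[0,0,0,0,0,0],[0,0,0,0,0,0]]
  ]
}}

```text
clock: 16.75
tcp_pos: [0.5839, -0.1486, 0.1495]
orientation: [-0.0, -0.164, 0.987, 0.0]
wrist_force: [3.0, -1.8, -0.6]
finger_gap: 0.0128
grip_force: 89.4
```

```bash
python3 - <<'E'
from h import *
go(.584,-.1486,.1506,108.9)
c=env.read_camera("scene");cv2.imwrite("pics/s6.png",cv2.resize(c["frame"][180:340,100:260],None,fx=3.7,fy=3.7))
W=world(c)
# handle underside height: visible blade/handle boundary near gap
m=(np.hypot(W[...,0]-.584,W[...,1]+.1486)<.03)&(W[...,2]>.098)&(W[...,2]<.2)
g=c["frame"].max(-1)
for z in np.arange(.098,.2,.006):
    k=m&(W[...,2]>=z)&(W[...,2]<z+.006)
    print(round(z,3),k.sum(),np.median(g[k]) if k.any() else "",end="; ")
rects(c,("plates",.584,-.1486,.035,.086,.097),("bar",.625,-.267,.04,.083,.1))
E
```

```text
t 16.75 tcp [ 0.5839 -0.1486  0.1495] hd 108.84 F [ 2.9603 -1.7801 -0.6099] gap 0.012816044942749474 grip 89.35627341270447
row [-0.0002  0.     -0.0023  0.     -0.     -0.0002]
0.098 30 110.0; 0.104 35 109.0; 0.11 35 109.0; 0.116 22 106.0; 0.122 2 57.0; 0.128 28 31.5; 0.134 38 55.0; 0.14 71 37.0; 0.146 56 38.5; 0.152 69 40.0; 0.158 59 39.0; 0.164 72 37.0; 0.17 76 38.0; 0.176 74 40.0; 0.182 90 37.5; 0.188 43 39.0; 0.194 86 40.0; plates 144 [ 583.9 -148.1   32.7   23.8   20.1] 0.0929372
bar 275 [ 624.9 -266.4   12.5   46.7   41.8] 0.09045589
```

View pics/s6.png

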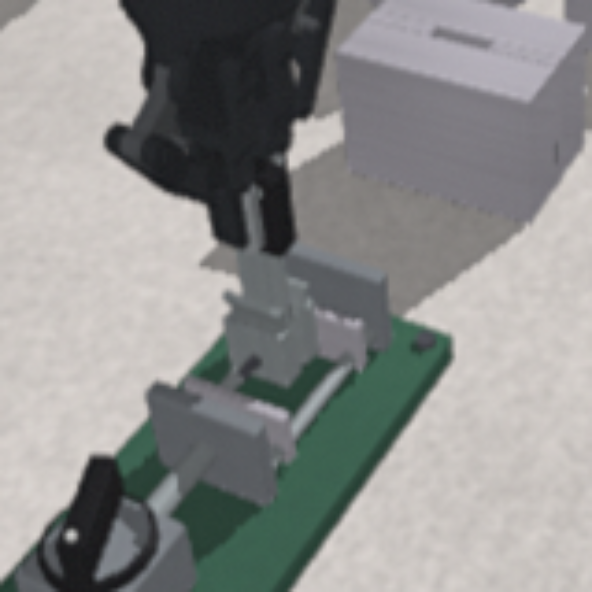

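The blade sits between the plates at (270,300) in the crop, still gripped. Its underside edge is at about 125 mm, which puts the tip near 67 mm, 63% of the way down. The side force is small, so it is pressed on both faces.

```bash
python3 -c "
from h import *
print(env.hand_in())"
```

```text
the job is handed in; nothing more can be done
None
```

I turned the knob to its next detent (about 1.22 rad), and the blade is held gripped between the closed plates, its tip about 29 mm down their 46 mm height; I handed the job in at about 17 s, but no verdict was returned.

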